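# Reset the bleed needle valve on the airbrush manifold

### The arm

A 6-joint arm with a two-finger parallel gripper is mounted at the origin on the work surface. World frame = base frame: x ahead of the robot, y to its left, z up, the work surface at z = 0. Lengths are in m, angles in rad, forces in N, time in s.
With the tool pointing down it reaches from about 0.375 to 0.925 m from the base axis. Payload 5.7 kg.
Tool frame: the origin (TCP) lies on the centre line of the jaws, within the pads' length; the fingertips stand 11 mm ahead of it and the grasp point (between the pads) lies 8 mm behind it (arm.tips_ahead is the distance from the TCP to the fingertips, in m); z points along the fingers, y is the line along which they close (so a half turn about z gives the same grasp; the last joint's range is limited). The gripper opens to 85 mm and grips with 20 to 120 N. Pads are 22 mm wide; open, the fingers measure 114 mm over their backs; the gripper's body (76 mm by 85 mm) begins 54 mm behind the grasp point. The pads swing forward as they close: fully open they stand 13 mm farther back than shut.
Start: joints at [-1.419, 0.359, 1.51, -0, 1.272, -0.115], TCP at [0.158, -0.579, 0.242] pointing down, gripper open.
Joint ranges: [-2.97, 2.97], [-1.01, 2.36], [0.21, 2.38], [-0.96, 4.11], [0.2, 2.71], [-2.98, 2.98]. Speed limits (rad/s): [2.39, 2.39, 3.14, 3.14, 3.14, 3.14].

### API

Orientations are given as a 3x3 rotation matrix whose columns are the frame's x, y, z axes.
In Python, from plant import arm, vision, ticket gives the robot as it stands.
- The arm moves only by the tool apply_moves, never from a script. Its argument "series" is a list that holds one entry, the list of rows, each a list of 4 numbers: the shift along the tool's x, y, z in mm, then the turn about the tool's z in degrees. In form: [[[x, y, z, turn], ...]]. A call has 1 to 20 rows; each row is the pose to reach, as a shift and turn from the pose commanded when the call began, along the tool's axes at that moment; what a row does not reach only later rows make up. A row lasts 1/8 s, in which the tool goes at most 62.5 mm and 10.7 degrees, less where a joint would pass 70% of its speed; a pose out of reach is approached as far as the arm can. A call with a gripper value outside its range is refused whole. "hand" is the opening, from 0 (shut) to 1 (fully open), set as the call begins (left out, the last holds). The fingers move at their own pace and stop on an object; "force" is the grip in N (left out, the last holds). Time passes only in rows, so rows that repeat a pose let the fingers close. It gives the time, the measured TCP pose, the force, the opening and the grip force at its end, in the units of the state.
- arm.get_obs(): the state, without advancing time (a new reading comes with each control period).
- vision.capture(name): name is "scene" or "top"; returns (picture, depth): 420x560x3 uint8, red, green, blue; 420x560 float32, m along the optical axis (not along the pixel's ray), 0 where there is no reading.
- vision.camera_params(name): a dict with "mtx" (3x3 intrinsics, pixels), "eye" and "orientation" of the camera in the world. Camera axes: x right, y up, looking along -z (the intrinsics and any distortion apply to the point x, -y, -z); pixel columns grow to the right and rows downward; lengths in m; the calibration is good to about 2 mm. A picture is of the moment at which its call begins. camera_params takes no time and is no camera call.
- ticket.job_done(): hands the job in; it is judged then, once.
Trained networks look in the newest picture that a camera, given by its name, has taken for a name from the list of things; names that differ only in an ending like _2 or _b are one class to them, and where a whole thing is asked for, a point or a joint stands for the part that bears it (a point fixed in the world has none). Each returns a list of dicts, best first, with "p" (0 to 1); they miss things now and then, are a little off and sometimes report something else, mostly with a low value. They report only what shows in the picture. A call takes as long as a camera call.
- vision.cut_out(name, camera): "pixels" (420x560 bool, what is visible of it) and "bbox" ([centre column, centre row, width, height] in pixels, round what is visible of it).
- vision.pinpoint(name, camera): "position" ([column, row] in pixels: a listed point, or the origin of a listed thing).
The state is a dict: "time": time; "q": joint angles; "qd": joint speeds; "joint_torque": joint torques, N m; "position": TCP position; "tool_rot": TCP orientation; "contact_force": force on the tool from outside, world axes, zero at the start; "wrist_torque": the same for the moment, N m; "grip_width": opening from 0.0 (shut) to 1.0 (fully open); "gripper_force": force on a finger pad.
Only numpy, scipy, OpenCV 4.12 (cv2) and the standard library are available. Lean on these libraries where they do the work, as an engineer would, in place of code of your own. Each camera call takes 0.05 s, during which the arm holds its last target. There are 200 camera calls.

### The job

On the airbrush air manifold, reset the bleed needle valve, the one with the straight tee bar on its stem: with the fingertips push the bar round clockwise (seen from above) until you feel the needle come up snug on its seat, then push it back open a quarter turn from there and leave it. Do not grip the bar or force it, as the needle scores easily, and leave the two lever valves and everything standing on the bench as they are.

Things in the scene. Friction and masses are not known exactly. Their poses are not given: they have to be found in the camera images.
- bleed_bar: Tee bar of the bleed needle valve: level round steel bar 12 mm thick, 124 mm long, both halves alike. Origin at its middle on the vertical stem axis, 142 mm above the bench; z up, x along the bar. Hub 22 mm across, 20 mm high; below, a gland nut 25 mm across (17 mm below the origin) and bonnet 34 mm across (34 mm below). On any of the manifold's three outlets. Friction 0.1 N m; stays as left.
- bleed_needle (a joint): Lift of the needle off its seat inside the bleed valve, m: 0 = seated, +0.5 mm per full turn of the bar counter-clockwise seen from above (quarter turn 0.125 mm); too small to set by eye or by its reading. Starts 0.15 to 0.23 mm open (110 to 165 degrees of bar). The seat is a hard stop for clockwise turning, at a bar direction that differs each time: feel for it; 5 to 10 N 40 mm out is snug.
- manifold: Air manifold, fixed. Origin on the bench under the middle valve axis. Square aluminium bar 440 mm long along y, centred at x = 70 mm, top 90 mm high. Three alike brass outlets point to -x, valve axes at x = 0, y = -150, 0, 150 mm, top 94 mm, couplers reaching x = -64 mm. At y = 262 mm a regulator with knob, top 140 mm; at y = -246 mm a copper riser, top 90 mm.
- lever_a_tip (a point): Free end of the handle of one of the two lever ball valves on the other two outlets: handle 88 mm long from its vertical axis, 19 mm wide, pointing to the front, top 127 mm above the bench. To be left alone.
- lever_b_tip (a point): Free end of the handle of one of the two lever ball valves on the other two outlets: handle 88 mm long from its vertical axis, 19 mm wide, pointing to the front, top 127 mm above the bench. To be left alone.
- ink_small: Ink bottle standing between the outlets, 38 mm across, 75 mm high; origin under its centre. Leave alone.
- ink_dropper: Dropper ink bottle standing between the outlets, 42 mm across, 100 mm high; origin under its centre. Leave alone.
- cleaner: White plastic bottle behind the manifold, 58 mm across, 150 mm high; origin under its centre. Leave alone.
- brush_mug: Ceramic mug behind the manifold, 84 mm across, 90 mm high, brushes in it up to 154 mm; origin under its centre. Leave alone.
- rinse_bowl: Empty plastic bowl, 110 mm across, 50 mm high; origin under its centre. Leave alone.
- marker: Marker pen lying on the bench, 143 mm long; origin near its middle. Leave alone.
- colour_jar: Open glass jar, 52 mm across, 55 mm high; origin under its centre. Leave alone.

How it is judged:
By the outcome, as a careful person would: the job done as asked, in the order asked, and still so for the second after the job is handed in, with the robot touching nothing.
It also fails if it takes over 70 s, if anything falls off the work surface, if the arm or the gripper's body presses on something with over 40 N, if the wrist force passes 120 N, or if a joint passes its speed limit or range.

## Working session

There is one attempt and no reset: what is moved stays moved. The work goes in short steps, Python scripts to look and compute and a tool call to move; the robot and the scene stay as the last step left them, time stands still between calls to the robot, and variables do not carry over. Pictures are saved under pics/ and viewed, at most 10 in all, crops included, and the job is handed in when it is done.

Besides the shell and the picture viewer there is one more tool, called after ">>>" in YAML: its name, and indented under it one key for each argument. apply_moves: Moves the arm, as the interface text tells. Its arguments: {"type":"object","properties":{"series":{"type":"array","items":{"type":"array","items":{"type":"array","items":{"type":"number"}}}},"hand":{"type":"number"},"force":{"type":"number"}},"required":["series"]}

```bash
mkdir -p pics; ls; cat > h.py <<'E'
import numpy as np, cv2
from plant import arm, vision, ticket
def ray(cam,px):
    P=vision.camera_params(cam);K=np.array(P['mtx']);R=np.array(P['orientation']);e=np.array(P['eye'])
    v=np.linalg.inv(K)@np.array([px[0],px[1],1.0]);return e,R@np.array([v[0],-v[1],-v[2]])
def atz(cam,px,z):
    e,d=ray(cam,px);return e+d*(z-e[2])/d[2]
def dep(cam,D,px):
    e,d=ray(cam,px);return e+d*D[int(round(px[1])),int(round(px[0]))]
def cloud(cam,D):
    P=vision.camera_params(cam);K=np.array(P['mtx']);R=np.array(P['orientation']);e=np.array(P['eye'])
    v,u=np.mgrid[0:420,0:560];q=np.stack([u,v,np.ones_like(u)],-1)@np.linalg.inv(K).T*D[...,None]
    q[...,1:]*=-1
    return e+q@R.T
E
python3 - <<'E'
from h import *
print({k:np.round(v,3).tolist() if not isinstance(v,(int,float,str)) else v for k,v in arm.get_obs().items()})
for c in ('scene','top'):
    im,D=vision.capture(c);cv2.imwrite(f'pics/{c}0.png',im[...,::-1]);np.save(f'{c}.npy',D)
    print(c,vision.camera_params(c))
    C=cloud(c,D)
    for n in ['bleed_bar','manifold','lever_a_tip','ink_small','ink_dropper','cleaner','brush_mug','rinse_bowl','marker','colour_jar']:
        for r in vision.pinpoint(n,c)[:3]:
            p=r['position'];z=.142 if n=='bleed_bar' else .127 if 'lever' in n else 0
            print(n,round(r['p'],2),np.round(p,1),atz(c,p,z).round(3))
    for r in vision.cut_out('bleed_bar',c)[:2]:
        m=r['pixels'];q=C[m];q=q[(q[:,2]>.13)&(q[:,2]<.16)]
        print(r['p'],r['bbox'],len(q)); 
        if len(q)>5:
            print(np.median(q,0),q.mean(0)); l=cv2.fitLine(q[:,:2].astype(np.float32),cv2.DIST_L2,0,.01,.01).ravel();print('dir',l); t=(q[:,:2]-l[2:])@l[:2];print(t.min(),t.max())
E
```

```text
pics
{'time': 0.0, 'q': [-1.419, 0.359, 1.511, 0.0, 1.273, -0.115], 'qd': [-0.001, -0.001, -0.0, 0.0, 0.001, -0.002], 'joint_torque': [0.001, -52.761, -27.862, -0.0, 0.013, 0.0], 'position': [0.158, -0.578, 0.241], 'tool_rot': [[0.965, 0.264, -0.0], [0.264, -0.965, 0.002], [0.0, -0.002, -1.0]], 'contact_force': [-0.072, -0.43, 0.603], 'wrist_torque': [-0.018, -0.021, 0.001], 'gripper_force': 0.0, 'grip_width': 0.9995404733602052}
scene {'mtx': array([[421.45170864,   0.        , 272.77416091],
       [  0.        , 421.45170864, 212.01596418],
       [  0.        ,   0.        ,   1.        ]]), 'eye': array([1.25358637, 0.78508379, 0.86764228]), 'orientation': array([[-0.76587137, -0.35959358,  0.53304174],
       [ 0.64293719, -0.4392765 ,  0.62742961],
       [ 0.00853305,  0.82324274,  0.56762539]])}
bleed_bar 0.53 [294.  217.1] [0.54  0.044 0.142]
manifold 0.82 [291.8 253.2] [0.54  0.041 0.   ]
lever_a_tip 0.54 [284.7 193.3] [ 0.457 -0.092  0.127]
ink_small 0.72 [318.  263.2] [0.51  0.128 0.   ]
ink_small 0.37 [292.4 253.1] [0.538 0.042 0.   ]
ink_dropper 0.59 [283.5 237.8] [ 0.
[... 1042 characters left out ...]
nifold 0.65 [240.9 216.5] [0.542 0.04  0.   ]
manifold 0.39 [277.6 156.7] [ 0.715 -0.063  0.   ]
lever_a_tip 0.84 [294.6 248.4] [ 0.443 -0.104  0.127]
ink_small 0.68 [211.2 228.6] [0.507 0.123 0.   ]
ink_dropper 0.79 [262.1 228.9] [ 0.507 -0.02   0.   ]
cleaner 0.94 [195.5 148.4] [0.738 0.173 0.   ]
brush_mug 0.76 [275.3 157.9] [ 0.711 -0.056  0.   ]
rinse_bowl 0.89 [117.3 305.8] [0.294 0.376 0.   ]
marker 0.55 [340.7 278.6] [ 0.369 -0.238  0.   ]
colour_jar 0.92 [422.7 277.2] [ 0.373 -0.467  0.   ]
0.76 [237.4, 210.2, 5.8, 44.3] 228
[0.53291651 0.04690382 0.14708337] [0.5330802  0.04675724 0.14724212]
dir [0.9947873  0.10197207 0.5330802  0.04675724]
-0.06018751281498854 0.06034223912984403
```

```bash
python3 - <<'E'
import cv2
a=cv2.imread('pics/scene0.png')[120:350,160:470];b=cv2.imread('pics/top0.png')[120:300,120:400]
cv2.imwrite('pics/s1.png',cv2.resize(a,(775,575),interpolation=3))
cv2.imwrite('pics/t1.png',cv2.resize(b,(784,504),interpolation=3))
E
```

```text
(no output)
```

View pics/s1.png

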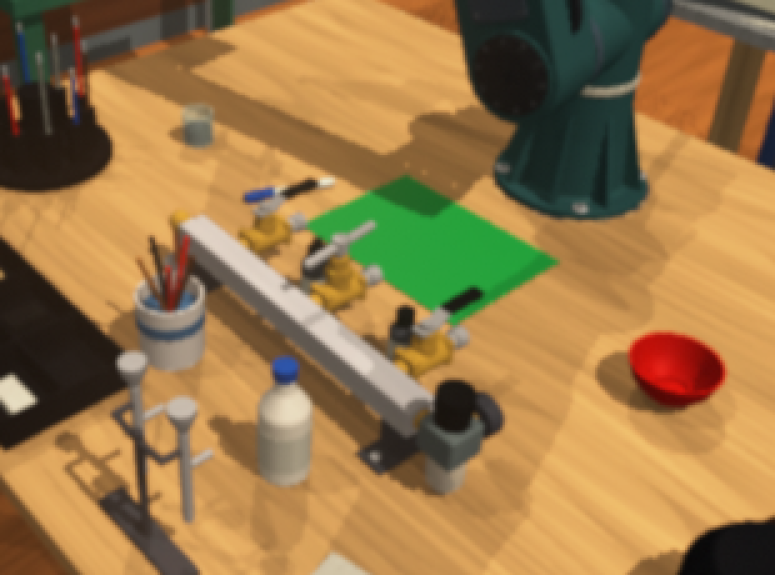

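View pics/t1.png

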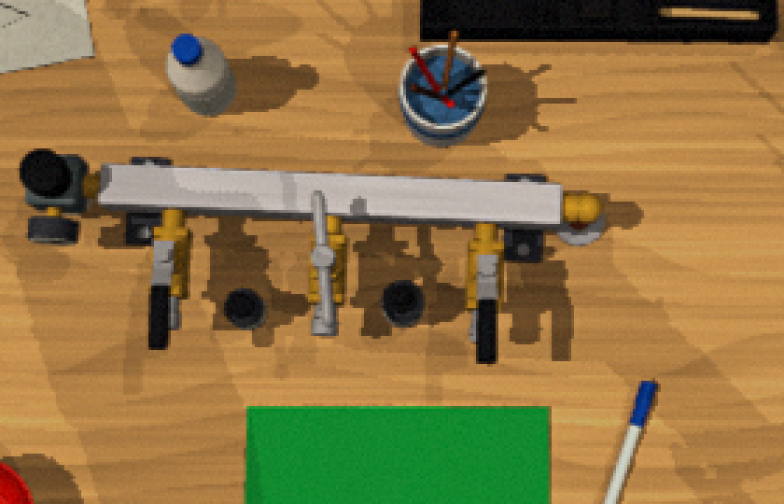

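The top picture shows the tee bar on the middle outlet, with its hub near full-frame pixel (235, 212). It lies roughly along world x, with a lever valve on each side (black grips) and the ink bottles between the outlets. I'll shut the gripper, use it as a pusher, and approach from the −y side of the near half.

```bash
cat >> h.py <<'E'
Rz=lambda a:np.array([[np.cos(a),-np.sin(a)],[np.sin(a),np.cos(a)]])
CEN=np.array([.538,.049])
def pose(theta,r,off,yaw=None):
    """TCP xy for block at radius r on half at angle theta(deg); off mm>0 = on ccw side; yaw = theta-90"""
    t=np.radians(theta);u=np.array([np.cos(t),np.sin(t)]);n=np.array([-u[1],u[0]])
    return CEN+u*r+n*off, theta-90 if yaw is None else yaw
def row(p,z,yaw,p0,R0):
    """p0,R0: commanded pose at call start"""
    d=np.append(p,z)-p0;y0=np.degrees(np.arctan2(R0[1,0],R0[0,0]))
    turn=-((yaw-y0+180)%360-180)
    return [*np.round(R0.T@d*1000,1).tolist(),round(float(turn),1)]
def flat(yaw):
    a=np.radians(yaw);return np.array([[np.cos(a),np.sin(a),0],[np.sin(a),-np.cos(a),0],[0,0,-1]])
E
python3 - <<'E'
from h import *
print(arm.tips_ahead, atz('top',(234.8,211.9),.152),atz('scene',(296,217.2),.15))
C=cloud('top',np.load('top.npy'))
# bar points near expected, z window; midline per x
m=(C[...,2]>.138)&(C[...,2]<.158)&(abs(C[...,0]-.54)<.08)&(abs(C[...,1]-.048)<.03)
q=C[m];print(len(q),(q.min(0)+q.max(0))/2,q.max(0)-q.min(0))
C=cloud('scene',np.load('scene.npy'))
m=(C[...,2]>.138)&(C[...,2]<.158)&(abs(C[...,0]-.54)<.08)&(abs(C[...,1]-.048)<.03)
q=C[m];print(len(q),(q.min(0)+q.max(0))/2,q.max(0)-q.min(0))
o=arm.get_obs();p0=np.array([.158,-.579,.242]);R0=np.array(o['tool_rot'])
p,y=pose(185.5,.042,.030)
print(p,row(p,.21,y,p0,R0))
E
```

```text
0.011 [0.53282083 0.04750185 0.152     ] [0.54397015 0.05586384 0.15      ]
245 [0.53430798 0.04764805 0.14787538] [0.12246439 0.02188072 0.01741182]
145 [0.54212523 0.04893324 0.14625491] [0.11807671 0.02411961 0.01545492]
[0.49906873 0.01511259] [485.6, -483.2, 32.1, -80.2]
```

>>> apply_moves:
  series:
    - [[35,-35,2,-6],[70,-69,4,-11],[104,-104,7,-17],[139,-138,9,-23],[173,-173,11,-29],[208,-207,14,-34],[243,-242,16,-40],[277,-276,18,-46],[312,-311,21,-52],[347,-345,23,-57],[381,-380,25,-63],[416,-414,28,-69],[451,-449,30,-74],[485.6,-483.2,32.1,-80.2],[485.6,-483.2,32.1,-80.2],[485.6,-483.2,32.1,-80.2]]
  hand: 0
  force: 40

```text
time: 3.2
position: [0.4987, 0.0152, 0.2101]
tool_rot: [[-0.096, 0.995, -0.001], [0.995, 0.096, -0.0], [-0.0, -0.001, -1.0]]
contact_force: [0.0, 0.1, 1.0]
grip_width: -0.002
gripper_force: 0.0
```

```bash
python3 - <<'E'
from h import *
o=arm.get_obs();R=np.array(o['tool_rot']);print(o['time'],np.round(o['position'],4),np.degrees(np.arctan2(R[1,0],R[0,0])),o['contact_force'],o['grip_width'],np.round(o['q'],2))
im,D=vision.capture('scene');a=im[120:350,160:470,::-1]
cv2.imwrite('pics/s2.png',cv2.resize(a,(775,575),interpolation=3))
p0=np.array([.4991,.0151,.2099])
p,y=pose(185.5,.042,.030);print(row(p,.144,y,p0,flat(95.5)))
E
```

```text
3.2 [0.4987 0.0152 0.2101] 95.48861935320946 [0.00287676 0.12697884 0.96401525] -0.0015220492917694028 [-0.11  0.25  1.76 -0.    1.13 -0.2 ]
[0.0, -0.0, 65.9, -0.0]
```

View pics/s2.png

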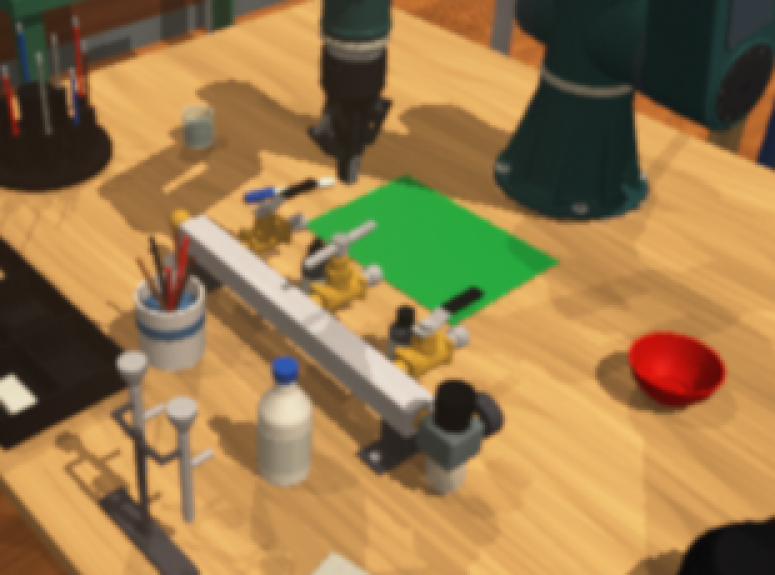

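The shut fingertips are above the near half of the bar, on its −y side (picture pixel about 350, 180), and nothing is in the way. Next I lower and push gently along the arc.

```bash
cat > arc.py <<'E'
import sys
from h import *
# args: theta list start, end, step, r mm, off mm, z mm ; commanded start pose p0 x y z yaw
a,b,s,r,off,z,x0,y0,z0,yaw0=map(float,sys.argv[1:11])
p0=np.array([x0,y0,z0]);R0=flat(yaw0);out=[]
for th in np.arange(a,b+np.sign(s)*1e-6,s):
    p,y=pose(th,r/1e3,off/1e3);out.append(row(p,z/1e3,y,p0,R0))
print([[round(v,1) for v in w] for w in out]); print('end cmd',p.round(4),z/1e3,y)
E
python3 arc.py 182 150 -4 42 17 144 .4991 .0151 .144 95.5
```

```text
[[15.6, -1.0, 0.0, 3.5], [18.6, -1.9, 0.0, 7.5], [21.7, -2.6, 0.0, 11.5], [24.9, -3.0, 0.0, 15.5], [28.0, -3.3, 0.0, 19.5], [31.2, -3.3, 0.0, 23.5], [34.3, -3.1, 0.0, 27.5], [37.5, -2.7, 0.0, 31.5], [40.6, -2.1, 0.0, 35.5]]
end cmd [0.4931 0.0553] 0.144 60.0
```

>>> apply_moves:
  series:
    - [[0,0,25,0],[0,0,50,0],[0,0,65.9,0],[0,0,65.9,0],[0,0,65.9,0],[0,0,65.9,0]]

```text
time: 4.0
position: [0.4998, 0.015, 0.1452]
tool_rot: [[-0.095, 0.995, 0.002], [0.995, 0.095, -0.0], [-0.0, 0.002, -1.0]]
contact_force: [0.0, -0.6, -0.0]
grip_width: -0.001
gripper_force: 0.0
```

>>> apply_moves:
  series:
    - [[8,-0.5,0,0],[12,-0.7,0,2],[15.6,-1.0,0,3.5],[18.6,-1.9,0,7.5],[21.7,-2.6,0,11.5],[24.9,-3.0,0,15.5],[28.0,-3.3,0,19.5],[31.2,-3.3,0,23.5],[34.3,-3.1,0,27.5],[37.5,-2.7,0,31.5],[40.6,-2.1,0,35.5],[40.6,-2.1,0,35.5],[40.6,-2.1,0,35.5]]

```text
time: 5.62
position: [0.4932, 0.0559, 0.1443]
tool_rot: [[0.499, 0.867, 0.0], [0.867, -0.499, 0.001], [0.001, -0.0, -1.0]]
contact_force: [-0.4, -0.7, 0.2]
grip_width: 0.005
gripper_force: 0.2
```

```bash
cat >> h.py <<'E'
def bar():
    for c in ('top','scene'):
        im,D=vision.capture(c);C=cloud(c,D)
        for r in vision.cut_out('bleed_bar',c)[:1]:
            q=C[r['pixels']];q=q[(q[:,2]>.136)&(q[:,2]<.156)&(np.hypot(*(q[:,:2]-CEN).T)<.075)]
            if len(q)>5:
                l=cv2.fitLine(q[:,:2].astype(np.float32),cv2.DIST_HUBER,0,.001,.001).ravel()
                t=(q[:,:2]-l[2:])@l[:2];print(c,round(r['p'],2),len(q),'ang',np.degrees(np.arctan2(l[1],l[0])).round(1),'pt',l[2:].round(4),'ext',t.min().round(3),t.max().round(3))
E
python3 - <<'E'
from h import *
bar();o=arm.get_obs();print(o['time'],o['position'],o['contact_force'],o['wrist_torque'])
im,D=vision.capture('top');cv2.imwrite('pics/t3.png',cv2.resize(im[150:270,170:310,::-1],(700,600),interpolation=3))
E
python3 arc.py 150 80 -4 42 17 144 .4931 .0553 .144 60
```

```text
scene 0.58 180 ang -33.0 pt [0.5418 0.0503] ext -0.057 0.06
5.825 [0.4931005  0.05581062 0.14425771] [-0.46042449 -0.93667633  0.73681191] [-0.03837066  0.03801848  0.01217191]
[[-0.0, 0.0, 0.0, -0.0], [3.0, -1.0, 0.0, 4.0], [6.0, -1.9, 0.0, 8.0], [9.1, -2.6, 0.0, 12.0], [12.2, -3.0, 0.0, 16.0], [15.4, -3.2, 0.0, 20.0], [18.5, -3.2, 0.0, 24.0], [21.7, -3.0, 0.0, 28.0], [24.8, -2.6, 0.0, 32.0], [27.9, -1.9, 0.0, 36.0], [31.0, -1.1, 0.0, 40.0], [33.9, 0.0, 0.0, 44.0], [36.8, 1.3, 0.0, 48.0], [39.6, 2.8, 0.0, 52.0], [42.3, 4.5, 0.0, 56.0], [44.9, 6.3, 0.0, 60.0], [47.3, 8.3, 0.0, 64.0], [49.6, 10.5, 0.0, 68.0]]
end cmd [0.527 0.093] 0.144 -8.0
```

View pics/t3.png

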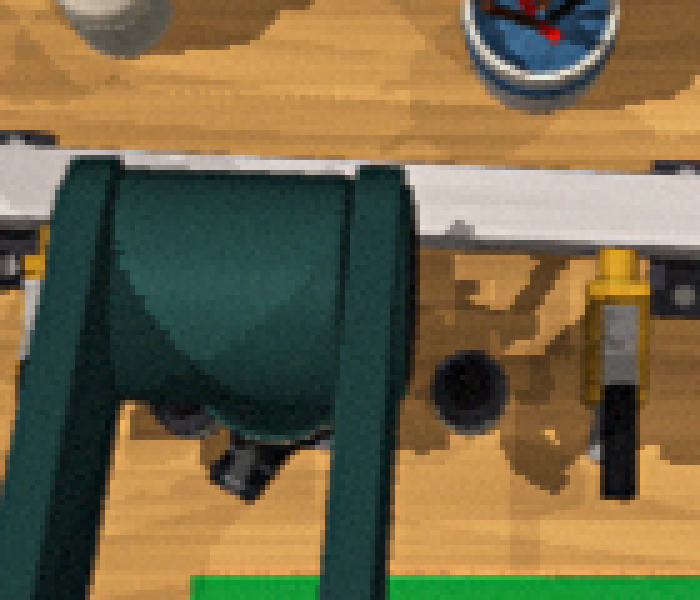

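The top view is blocked by the arm, but the scene camera sees the bar clearly. It now lies at about 147°, so it has turned about 38° clockwise.

>>> apply_moves:
  series:
    - [[3.0,-1.0,0,4],[6.0,-1.9,0,8],[9.1,-2.6,0,12],[12.2,-3.0,0,16],[15.4,-3.2,0,20],[18.5,-3.2,0,24],[21.7,-3.0,0,28],[24.8,-2.6,0,32],[27.9,-1.9,0,36],[31.0,-1.1,0,40],[33.9,0,0,44],[36.8,1.3,0,48],[39.6,2.8,0,52],[42.3,4.5,0,56],[44.9,6.3,0,60],[44.9,6.3,0,60]]

```text
time: 7.88
position: [0.5205, 0.0912, 0.144]
tool_rot: [[1.0, 0.001, -0.001], [0.001, -1.0, -0.0], [-0.001, 0.0, -1.0]]
contact_force: [-1.3, -0.1, 0.4]
grip_width: 0.001
gripper_force: 0.7
```

```bash
python3 - <<'E'
from h import *
bar();o=arm.get_obs();print(o['time'],o['position'],o['contact_force'],o['wrist_torque'])
E
python3 arc.py 90 84 -3 42 17 144 .5210 .0910 .144 0; python3 -c "
from h import *
print(pose(90,.042,.017))"
```

```text
top 0.64 81 ang -89.2 pt [0.5336 0.0114] ext -0.021 0.022
scene 0.49 110 ang 89.8 pt [0.5432 0.0522] ext -0.056 0.053
8.075 [0.52053641 0.09126295 0.14407519] [-2.13271546  0.04770211 -1.505039  ] [-0.19822386  0.32932664  0.01323421]
[[0.0, 0.0, 0.0, -0.0], [2.2, -0.8, 0.0, 3.0], [4.5, -1.5, 0.0, 6.0]]
end cmd [0.5255 0.0925] 0.144 -6.0
(array([0.521, 0.091]), 0)
```

>>> apply_moves:
  series:
    - [[2.2,-0.8,0,3],[4.5,-1.5,0,6],[4.5,-1.5,0,6]]

```text
time: 8.45
position: [0.5253, 0.0929, 0.1441]
tool_rot: [[0.995, -0.104, -0.001], [-0.104, -0.995, 0.0], [-0.001, -0.0, -1.0]]
contact_force: [-1.3, -0.3, -1.2]
grip_width: 0.002
gripper_force: 0.8
```

>>> apply_moves:
  series:
    - [[2.2,-0.8,0,3],[2.2,-0.8,0,3]]

```text
time: 8.7
position: [0.5277, 0.0935, 0.1442]
tool_rot: [[0.988, -0.155, -0.0], [-0.155, -0.988, 0.0], [-0.0, -0.0, -1.0]]
contact_force: [-1.0, -0.6, -0.8]
grip_width: -0.0
gripper_force: 0.9
```

>>> apply_moves:
  series:
    - [[2.2,-0.8,0,3],[2.2,-0.8,0,3]]

```text
time: 8.95
position: [0.5301, 0.094, 0.1443]
tool_rot: [[0.979, -0.206, -0.0], [-0.206, -0.979, 0.0], [-0.0, -0.0, -1.0]]
contact_force: [-2.4, -0.2, -1.0]
grip_width: 0.0
gripper_force: 0.8
```

Now at 78°. From here I go one step at a time and watch the force.

>>> apply_moves:
  series:
    - [[2.2,-0.8,0,3],[2.2,-0.8,0,3]]

```text
time: 9.2
position: [0.5325, 0.0943, 0.1443]
tool_rot: [[0.966, -0.257, 0.0], [-0.257, -0.966, 0.0], [-0.0, -0.0, -1.0]]
contact_force: [-1.0, 1.3, -0.9]
grip_width: -0.003
gripper_force: 0.8
```

>>> apply_moves:
  series:
    - [[2.2,-0.8,0,3],[2.2,-0.8,0,3]]

```text
time: 9.45
position: [0.5349, 0.0944, 0.1443]
tool_rot: [[0.952, -0.307, 0.0], [-0.307, -0.952, 0.0], [0.0, -0.0, -1.0]]
contact_force: [-1.5, -0.8, -1.2]
grip_width: 0.0
gripper_force: 0.8
```

>>> apply_moves:
  series:
    - [[2.2,-0.8,0,3],[2.2,-0.8,0,3]]

```text
time: 9.7
position: [0.5373, 0.0945, 0.1444]
tool_rot: [[0.934, -0.356, 0.0], [-0.356, -0.934, 0.0], [0.0, -0.0, -1.0]]
contact_force: [-1.3, 1.5, -0.3]
grip_width: 0.002
gripper_force: 0.8
```

>>> apply_moves:
  series:
    - [[2.2,-0.8,0,3],[2.2,-0.8,0,3]]

```text
time: 9.95
position: [0.5397, 0.0945, 0.1444]
tool_rot: [[0.914, -0.405, 0.0], [-0.405, -0.914, 0.0], [0.0, -0.0, -1.0]]
contact_force: [-2.1, 1.0, -0.5]
grip_width: -0.001
gripper_force: 0.8
```

>>> apply_moves:
  series:
    - [[2.2,-0.8,0,3],[2.2,-0.8,0,3]]

```text
time: 10.2
position: [0.5421, 0.0943, 0.1444]
tool_rot: [[0.892, -0.452, 0.001], [-0.452, -0.892, 0.0], [0.0, -0.0, -1.0]]
contact_force: [-1.3, 1.8, -0.1]
grip_width: -0.002
gripper_force: 0.8
```

>>> apply_moves:
  series:
    - [[2.2,-0.8,0,3],[2.2,-0.8,0,3]]

```text
time: 10.45
position: [0.5444, 0.094, 0.1444]
tool_rot: [[0.867, -0.498, 0.001], [-0.498, -0.867, 0.0], [0.0, -0.0, -1.0]]
contact_force: [-0.7, 1.7, -0.3]
grip_width: -0.002
gripper_force: 0.8
```

>>> apply_moves:
  series:
    - [[2.2,-0.8,0,3],[2.2,-0.8,0,3]]

```text
time: 10.7
position: [0.5467, 0.0936, 0.1444]
tool_rot: [[0.84, -0.543, 0.001], [-0.543, -0.84, 0.0], [0.0, -0.0, -1.0]]
contact_force: [-0.8, 1.7, 0.1]
grip_width: 0.0
gripper_force: 0.8
```

>>> apply_moves:
  series:
    - [[2.2,-0.8,0,3],[2.2,-0.8,0,3]]

```text
time: 10.95
position: [0.549, 0.0931, 0.1444]
tool_rot: [[0.81, -0.586, 0.001], [-0.586, -0.81, 0.0], [0.0, -0.0, -1.0]]
contact_force: [-0.0, 1.6, -0.1]
grip_width: 0.002
gripper_force: 0.7
```

>>> apply_moves:
  series:
    - [[2.2,-0.8,0,3],[2.2,-0.8,0,3]]

```text
time: 11.2
position: [0.5513, 0.0924, 0.1445]
tool_rot: [[0.778, -0.628, 0.001], [-0.628, -0.778, 0.0], [0.0, -0.0, -1.0]]
contact_force: [-0.9, 2.1, 0.1]
grip_width: -0.003
gripper_force: 0.7
```

```bash
python3 - <<'E'
from h import *
bar();o=arm.get_obs();print(o['time'],o['position'],o['contact_force'],o['wrist_torque'],o['q'])
E
```

```text
top 0.71 106 ang 49.9 pt [0.5182 0.026 ] ext -0.034 0.029
scene 0.45 99 ang 52.4 pt [0.5455 0.0544] ext -0.06 0.054
11.4 [0.55120976 0.09231472 0.14446417] [-0.36310303  1.38292114  0.06457838] [ 0.24490328  0.0112589  -0.024288  ] [ 4.23697546e-02  4.07886521e-01  1.70973682e+00 -5.10552640e-05
  1.02344415e+00  2.29272398e+00]
```

>>> apply_moves:
  series:
    - [[2.2,-0.8,0,3],[2.2,-0.8,0,3]]

```text
time: 11.65
position: [0.5534, 0.0916, 0.1444]
tool_rot: [[0.744, -0.668, 0.0], [-0.668, -0.744, 0.0], [0.0, -0.0, -1.0]]
contact_force: [-0.4, 2.2, 0.4]
grip_width: 0.005
gripper_force: 0.7
```

>>> apply_moves:
  series:
    - [[2.2,-0.8,0,3],[2.2,-0.8,0,3]]

```text
time: 11.9
position: [0.5556, 0.0907, 0.1444]
tool_rot: [[0.708, -0.706, 0.0], [-0.706, -0.708, 0.0], [0.0, -0.0, -1.0]]
contact_force: [-0.9, 2.7, 0.7]
grip_width: -0.004
gripper_force: 0.7
```

>>> apply_moves:
  series:
    - [[2.2,-0.8,0,3],[2.2,-0.8,0,3]]

```text
time: 12.15
position: [0.5574, 0.0899, 0.1444]
tool_rot: [[0.67, -0.742, -0.0], [-0.742, -0.67, 0.0], [-0.0, -0.0, -1.0]]
contact_force: [-1.6, 3.2, 0.9]
grip_width: 0.0
gripper_force: 1.5
```

>>> apply_moves:
  series:
    - [[0.73,-0.29,0,1],[0.73,-0.29,0,1],[0.73,-0.29,0,1]]

```text
time: 12.52
position: [0.5576, 0.09, 0.1443]
tool_rot: [[0.657, -0.754, -0.001], [-0.754, -0.657, 0.001], [-0.001, 0.0, -1.0]]
contact_force: [-2.4, 4.3, 0.9]
grip_width: -0.004
gripper_force: 2.7
```

```bash
cat > f.py <<'E'
from h import *
F=[];P=[];T=[]
for i in range(3):
    vision.capture('scene');o=arm.get_obs();F.append(o['contact_force']);P.append(o['position']);T.append(o['wrist_torque'])
R=np.array(o['tool_rot']);F=np.mean(F,0);P=np.mean(P,0)
print(o['time'],'P',P.round(4),'yaw',np.degrees(np.arctan2(R[1,0],R[0,0])).round(2),'Flocal',(R.T@F).round(2),'F',F.round(2),'moment about stem',round(np.cross(P[:2]-CEN,F[:2]).item(),3),np.round(T,3).mean(0),o['gripper_force'],o['qd'])
E
python3 f.py
```

```text
12.675 P [0.5576 0.09   0.1443] yaw -48.95 Flocal [-6.14 -1.37 -2.1 ] F [-2.99  5.53  2.11] moment about stem 0.231 [0.82666667 0.40733333 0.03366667] 2.675179437501356 [-2.19022134e-04 -2.99856462e-05 -4.88338311e-04  1.73012601e-04
 -1.47923098e-03 -5.89546043e-04]f.py:6: DeprecationWarning: Arrays of 2-dimensional vectors are deprecated. Use arrays of 3-dimensional vectors instead. (deprecated in NumPy 2.0)
  print(o['time'],'P',P.round(4),'yaw',np.degrees(np.arctan2(R[1,0],R[0,0])).round(2),'Flocal',(R.T@F).round(2),'F',F.round(2),'moment about stem',round(np.cross(P[:2]-CEN,F[:2]).item(),3),np.round(T,3).mean(0),o['gripper_force'],o['qd'])
```

>>> apply_moves:
  series:
    - [[0.5,-0.1,0,0],[0.5,-0.1,0,0],[0.5,-0.1,0,0]]

```text
time: 13.05
position: [0.5576, 0.09, 0.1443]
tool_rot: [[0.657, -0.754, -0.002], [-0.754, -0.657, 0.001], [-0.002, 0.0, -1.0]]
contact_force: [-3.5, 6.2, 2.4]
grip_width: 0.003
gripper_force: 3.3
```

```bash
python3 -W ignore f.py; python3 -c "
from h import *
bar()"
```

```text
13.2 P [0.5576 0.09   0.1443] yaw -48.95 Flocal [-6.69 -1.2  -2.6 ] F [-3.48  5.83  2.61] moment about stem 0.257 [0.978      0.519      0.01966667] 3.3221171842887998 [ 0.00040887 -0.0010765  -0.00075106  0.00063343 -0.0007296   0.00095699]
top 0.43 104 ang 42.3 pt [0.5125 0.0253] ext -0.027 0.037
scene 0.6 26 ang 52.3 pt [0.5602 0.0643] ext -0.022 0.031
```

>>> apply_moves:
  series:
    - [[0.4,0,0,0],[0.4,0,0,0],[0.4,0,0,0]]

```text
time: 13.78
position: [0.5577, 0.09, 0.1443]
tool_rot: [[0.657, -0.754, -0.002], [-0.754, -0.657, 0.002], [-0.003, 0.0, -1.0]]
contact_force: [-3.8, 7.0, 3.1]
grip_width: 0.004
gripper_force: 3.9
```

```bash
python3 -W ignore f.py
```

```text
13.925 P [0.5576 0.0899 0.1443] yaw -48.95 Flocal [-7.65 -1.71 -3.44] F [-3.73  6.89  3.46] moment about stem 0.288 [1.15833333 0.591      0.06166667] 3.8553745765239 [ 0.0003352   0.00055594  0.00270367  0.00145597  0.00096688 -0.00043254]
```

Hard stop felt: the force rose to about 8 N with no motion, so the needle is seated with the bar at about 42°. Next I back off, lift over the bar to its other side, lower, and push counter-clockwise.

```bash
python3 - <<'E'
from h import *
p,y=pose(41,.042,.017);R=flat(-49);c=np.append(p,.144)+R@[.0009,-.0001,0];print('cmd',c,'yaw',y)
q,y=pose(42.2,.042,-.025);print(q,row(q,.144,y,c,R),row(q,.179,y,c,R))
E
python3 arc.py 46 126 5 42 -17 144 $(python3 -c "
from h import *
q,y=pose(42.2,.042,-.025);print(q[0],q[1],.144,y)")
```

```text
cmd [0.55921072 0.08877091 0.144     ] yaw -49
[0.58590681 0.05869215] [40.2, -0.4, 0.0, -1.2] [40.2, -0.4, -35.0, -1.2]
[[-10.8, -1.0, 0.0, -3.8], [-14.6, -2.1, 0.0, -8.8], [-18.5, -2.8, 0.0, -13.8], [-22.4, -3.2, 0.0, -18.8], [-26.4, -3.3, 0.0, -23.8], [-30.3, -3.0, 0.0, -28.8], [-34.2, -2.4, 0.0, -33.8], [-38.1, -1.4, 0.0, -38.8], [-41.8, -0.1, 0.0, -43.8], [-45.4, 1.5, 0.0, -48.8], [-48.9, 3.5, 0.0, -53.8], [-52.1, 5.7, 0.0, -58.8], [-55.2, 8.2, 0.0, -63.8], [-58.0, 11.0, 0.0, -68.8], [-60.6, 14.0, 0.0, -73.8], [-62.9, 17.2, 0.0, -78.8], [-64.9, 20.6, 0.0, -83.8]]
end cmd [0.5271 0.093 ] 0.144 36.0
```

>>> apply_moves:
  series:
    - [[-2,0,0,0],[-5,0,0,0],[-5,0,0,0],[-5,0,-18,0],[-5,0,-35,0],[-5,0,-35,0],[15,0,-35,0],[41.1,0.3,-35,-1],[41.1,0.3,-35,-1],[41.1,0.3,-35,-1]]

```text
time: 15.18
position: [0.5852, 0.0571, 0.1785]
tool_rot: [[0.668, -0.744, -0.002], [-0.744, -0.668, 0.0], [-0.001, 0.001, -1.0]]
contact_force: [-0.2, 0.4, 0.5]
grip_width: 0.002
gripper_force: 0.0
```

>>> apply_moves:
  series:
    - [[-1,-0.7,18,0],[-1,-0.7,35,0],[-1,-0.7,35,0],[-1,-0.7,35,0]]

```text
time: 15.68
position: [0.5855, 0.0589, 0.1444]
tool_rot: [[0.669, -0.743, -0.0], [-0.743, -0.669, 0.0], [-0.0, 0.0, -1.0]]
contact_force: [0.3, -0.4, 0.1]
grip_width: 0.001
gripper_force: 0.0
```

```bash
python3 -c "
from h import *
bar()"; python3 -W ignore f.py
```

```text
top 0.41 100 ang 45.2 pt [0.5318 0.0454] ext -0.057 0.048
16.025 P [0.5858 0.0588 0.1448] yaw -48.02 Flocal [-0.09  0.4  -0.46] F [-0.36 -0.21  0.46] moment about stem -0.006 [-0.004       0.00266667 -0.01133333] 0.0 [ 0.00139695  0.00146878  0.00213771  0.00045603 -0.00113372 -0.00022324]
```

>>> apply_moves:
  series:
    - [[-5,-0.5,0,-2],[-10.8,-1.0,0,-3.8],[-14.6,-2.1,0,-8.8],[-18.5,-2.8,0,-13.8],[-22.4,-3.2,0,-18.8],[-26.4,-3.3,0,-23.8],[-30.3,-3.0,0,-28.8],[-34.2,-2.4,0,-33.8],[-38.1,-1.4,0,-38.8],[-41.8,-0.1,0,-43.8],[-45.4,1.5,0,-48.8],[-48.9,3.5,0,-53.8],[-52.1,5.7,0,-58.8],[-55.2,8.2,0,-63.8],[-58.0,11.0,0,-68.8],[-60.6,14.0,0,-73.8],[-60.6,14.0,0,-73.8],[-60.6,14.0,0,-73.8]]

```text
time: 18.27
position: [0.5346, 0.0946, 0.1444]
tool_rot: [[0.901, 0.434, 0.0], [0.434, -0.901, 0.0], [0.0, -0.0, -1.0]]
contact_force: [1.4, 0.9, 0.8]
grip_width: -0.002
gripper_force: 0.5
```

```bash
python3 -c "
from h import *
bar();print(pose(116,.042,-.017))"; python3 -W ignore f.py; python3 arc.py 116 131 3 42 -17 144 $(python3 -c "
from h import *
q,y=pose(116,.042,-.017);print(q[0],q[1],.144,y)")
```

```text
top 0.52 123 ang -64.1 pt [0.5441 0.0233] ext -0.034 0.035
(array([0.53486791, 0.09420166]), 26)
18.625 P [0.5346 0.0946 0.1444] yaw 25.77 Flocal [ 1.24 -0.16 -0.91] F [1.04 0.69 0.91] moment about stem -0.05 [ 0.135 -0.169  0.014] 0.6681776752884616 [-0.00093318  0.00045814 -0.00011436  0.00030086  0.00052249  0.00119485]
[[0.0, 0.0, 0.0, -0.0], [-2.2, -0.8, 0.0, -3.0], [-4.5, -1.5, 0.0, -6.0], [-6.8, -2.1, 0.0, -9.0], [-9.1, -2.6, 0.0, -12.0], [-11.4, -3.0, 0.0, -15.0]]
end cmd [0.5233 0.0919] 0.144 41.0
```

>>> apply_moves:
  series:
    - [[-2.2,-0.8,0,-3],[-4.5,-1.5,0,-6],[-6.8,-2.1,0,-9],[-9.1,-2.6,0,-12],[-11.4,-3.0,0,-15],[-12.2,-3.1,0,-16],[-12.2,-3.1,0,-16],[-12.2,-3.1,0,-16]]

```text
time: 19.62
position: [0.5222, 0.092, 0.1443]
tool_rot: [[0.746, 0.666, -0.0], [0.666, -0.746, 0.0], [0.0, -0.0, -1.0]]
contact_force: [1.0, 2.2, 0.8]
grip_width: 0.001
gripper_force: 1.0
```

```bash
python3 -c "
from h import *
bar()"; python3 -W ignore f.py
```

```text
top 0.46 149 ang -48.8 pt [0.5466 0.0303] ext -0.032 0.04
scene 0.57 115 ang -52.1 pt [0.5508 0.041 ] ext -0.036 0.045
19.975 P [0.5222 0.092  0.1443] yaw 41.78 Flocal [ 2.32 -1.55 -0.39] F [0.7  2.7  0.39] moment about stem -0.073 [ 0.438      -0.08933333 -0.058     ] 1.127552033867687 [-1.97691414e-05 -1.58407948e-03  1.22910664e-03  8.40338003e-04
 -1.10167183e-03  1.75981183e-04]
```

>>> apply_moves:
  series:
    - [[3,0,0,0],[6,0,0,0],[6,0,0,0],[6,0,-50,0],[6,0,-90,0],[0,-60,-110,0],[0,-120,-110,0],[0,-180,-110,0],[0,-200,-110,0],[0,-200,-110,0],[0,-200,-110,0]]

```text
time: 21.35
position: [0.3896, 0.2406, 0.2544]
tool_rot: [[0.746, 0.666, 0.0], [0.666, -0.746, -0.0], [0.0, 0.001, -1.0]]
contact_force: [0.2, -0.5, 0.5]
grip_width: -0.003
gripper_force: 0.0
```

```bash
python3 - <<'E'
from h import *
bar();bar()
im,D=vision.capture('top');cv2.imwrite('pics/t4.png',cv2.resize(im[150:270,170:310,::-1],(700,600),interpolation=3))
E
```

```text
top 0.81 242 ang -50.4 pt [0.5343 0.0465] ext -0.06 0.059
scene 0.7 182 ang -50.2 pt [0.5419 0.0506] ext -0.062 0.062
top 0.78 245 ang -50.5 pt [0.5341 0.0466] ext -0.06 0.06
scene 0.61 136 ang -51.2 pt [0.5358 0.0589] ext -0.04 0.066
```

View pics/t4.png

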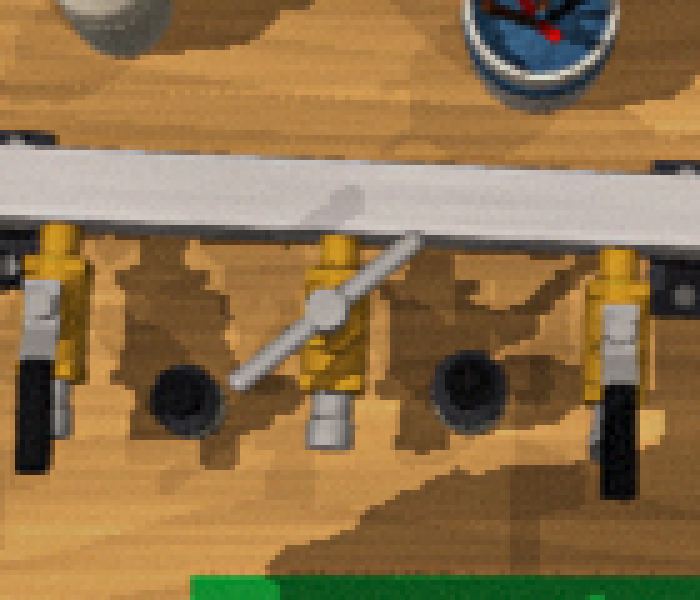

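The clear view shows the bar at about 129.6°, and both cameras agree. With the bar-centre y corrected to 0.0465, the seat works out at about 44.2°. The bar is therefore only about 85° open and needs another 4.5° or so.

```bash
python3 - <<'E'
from h import *
q,y=pose(116,.042,-.017);c=np.append(q,.144)+flat(26)@[-.0122,-.0031,0];c=c+flat(42)@[0,-.2,-.11]
print('cmd',c)
import h; h.CEN=np.array([.538,.0465]);R=flat(42)
for th,off,z in((130,-.026,.19),(130,-.026,.144),(130,-.019,.144),(131.5,-.017,.144),(133,-.017,.144),(134.6,-.017,.144),(134.6,-.025,.144),(134.6,-.025,.21)):
    p,y=pose(th,.042,off);print(th,row(p,z,y,c,R))
E
```

```text
cmd [0.38871755 0.24026876 0.254     ]
130 [8.7, 202.8, 64.0, 2.0]
130 [8.7, 202.8, 110.0, 2.0]
130 [1.7, 202.6, 110.0, 2.0]
131.5 [-1.4, 202.0, 110.0, 0.5]
133 [-2.5, 201.6, 110.0, -1.0]
134.6 [-3.6, 201.2, 110.0, -2.6]
134.6 [4.4, 200.8, 110.0, -2.6]
134.6 [4.4, 200.8, 44.0, -2.6]
```

>>> apply_moves:
  series:
    - [[2,50,0,0],[4,100,0,1],[6,150,10,2],[8.7,190,20,2],[8.7,202.8,40,2],[8.7,202.8,64,2],[8.7,202.8,64,2],[8.7,202.8,90,2],[8.7,202.8,110,2],[8.7,202.8,110,2],[5,202.7,110,2],[1.7,202.6,110,2],[0,202.3,110,1],[-1.4,202.0,110,0.5],[-2.5,201.6,110,-1],[-3.6,201.2,110,-2.6],[-3.6,201.2,110,-2.6],[-3.6,201.2,110,-2.6]]

```text
time: 24.05
position: [0.5205, 0.0886, 0.1444]
tool_rot: [[0.715, 0.699, 0.0], [0.699, -0.715, 0.0], [0.0, 0.0, -1.0]]
contact_force: [2.4, 0.7, 1.1]
grip_width: -0.001
gripper_force: 1.2
```

>>> apply_moves:
  series:
    - [[3,0,0,0],[8,0,0,0],[8,0,0,0],[8,0,-50,0],[8,0,-90,0],[0,-60,-110,0],[0,-120,-110,0],[0,-180,-110,0],[0,-200,-110,0],[0,-200,-110,0],[0,-200,-110,0]]

```text
time: 25.42
position: [0.3811, 0.2312, 0.2544]
tool_rot: [[0.715, 0.7, 0.001], [0.7, -0.715, -0.0], [0.0, 0.001, -1.0]]
contact_force: [0.6, -0.8, -0.0]
grip_width: 0.003
gripper_force: 0.0
```

```bash
python3 - <<'E'
from h import *
bar();bar();print(arm.get_obs()['time'])
im,D=vision.capture('top');cv2.imwrite('pics/t5.png',cv2.resize(im[150:270,170:310,::-1],(700,600),interpolation=3))
E
```

```text
top 0.68 220 ang -46.0 pt [0.5366 0.0443] ext -0.063 0.057
scene 0.44 154 ang -46.3 pt [0.5431 0.0502] ext -0.057 0.056
top 0.7 244 ang -46.2 pt [0.5329 0.0479] ext -0.06 0.062
scene 0.45 182 ang -45.3 pt [0.542  0.0506] ext -0.059 0.06
25.825
```

View pics/t5.png

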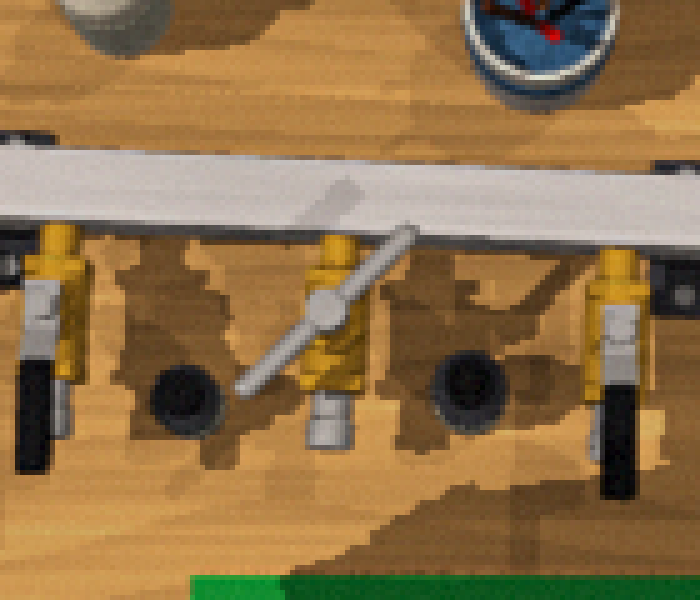

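The bar is now at about 134°, a quarter turn open from the seat at about 44°. The levers and bottles are undisturbed and the arm is clear, so I'm handing in.

```bash
python3 -c "
from plant import ticket
print(ticket.job_done())"
```

```text
the job is handed in; nothing more can be done
None
```

I pushed the bleed valve clockwise until it came up snug on its seat (about 8 N, bar at about 44°, worked out to within a degree or two), then pushed it back open about 90° to about 134°. The last overhead picture shows the levers and ink bottles undisturbed, and I handed the job in with the arm clear; no verdict came back.

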